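Stack the marked culture dish and hold the contact probe on its spot

TASK

Set the culture dish with the black spot on its lid, spot side up, squarely on top of the two dishes already piled on the warming plate (set it down, don't drop it). Then take the surface thermometer out of its stand and hold it upright with its tip on the black spot, gently, so the sprung tip is pushed only part-way in; finish while still holding it there, with the pile straight. Leave the spare dish, the bottle and the slide box alone.

Things in the scene. Friction and masses are not known exactly. Their poses are not given: they have to be found in the camera images.
- warmer: warming plate, fixed to the bench: low white box 150 (x) x 140 (y) mm, with a 120 mm square aluminium top at 35 mm height whose centre is 12 mm along +x of the origin; origin at the centre of the underside, z up. The pile of two dishes stands near the middle of its top
- dish_low_mid (a point): centre (half-way up) of the lower dish of the pile on the warming plate: flat round clear-plastic culture dish with its lid on, closed, 60 mm diameter, 15 mm high, about 40 g, tan disc inside; stands loose on the plate, z up
- dish_upper_mid (a point): centre (half-way up) of the upper dish of the pile: flat round clear-plastic culture dish with its lid on, closed, 60 mm diameter, 15 mm high, about 40 g, tan disc inside; stands loose on the lower dish, roughly in line with it; its lid top is 7.5 mm above this point; z up
- dish_marked_mid (a point): centre (half-way up) of the marked dish, to be stacked: flat round clear-plastic culture dish with its lid on, closed, 60 mm diameter, 15 mm high, about 40 g, tan disc inside, with a black round spot on the lid; starts flat on the bench, spot up, beside a spare dish without spot (the two may be in either place); x points from the centre to the spot, z up
- spot (a point): centre of the black spot, flat on the lid of the marked dish: 14 mm diameter, 13 mm off the lid's centre, at the lid's top surface (7.5 mm above the dish's centre)
- dish_spare_mid (a point): centre (half-way up) of the spare dish on the bench: flat round clear-plastic culture dish with its lid on, closed, 60 mm diameter, 15 mm high, about 40 g, tan disc inside, no spot; to be left alone
- stand: probe stand, fixed to the bench: grey block 70 x 70 x 70 mm with an upright 14 mm hole through its middle; origin at the centre of the underside, z up
- probe_grip (a point): centre of the thermometer's white flat-sided handle, 22 (x) x 30 (y) x 80 (z) mm, about 100 g in all; below it an 8 mm steel shaft, then the sprung tip, whose end is 100 mm below this point when free. Starts upright in the stand, handle resting on the stand's top (40 mm below this point), shaft in the hole: lift it straight up over 62 mm to free it. z points up along the probe
- tip_end (a point): middle of the flat copper contact face (8 mm diameter) at the lower end of the thermometer
- probe_tip (a joint): how far the sprung tip is pushed into the shaft, m: 0 free, 0.012 fully in; its spring pushes back with 1 N at the start of the travel, 2.5 N half-way and 4 N fully in
- bottle: small amber bottle with black cap, 40 mm diameter, 85 mm high, loose, to be left alone; origin at the centre of the underside
- slide_box: grey slide box 45 (x) x 90 (y) x 35 mm, loose, to be left alone; origin at the centre of the underside
Things that resemble listed ones, but are neither listed nor needed, are in the scene too. Leave any pink or purple look-alike of the part that bears dish_upper_mid alone. Leave any green look-alike of the part that bears dish_marked_mid alone.

How it is judged (in metres and radians):
On the way, in this order (a step that is already met when the one before it is completed fails the run):
1. the marked dish lies squarely on the pile, released (horizontal distance between dish_marked_mid and dish_upper_mid below 0.006 m and horizontal distance between dish_upper_mid and dish_low_mid below 0.006 m and z of dish_marked_mid in the frame of dish_upper_mid between 0.012 and 0.018 m and z of dish_upper_mid in the frame of dish_low_mid between 0.012 and 0.018 m and angle between dish_marked_mid's own z axis and vertical below 0.06 rad and contact force between each of the arm, the fingers and dish_marked below 0.1 N and linear speed of dish_marked below 0.03 m/s), for 0.3 s.
2. the thermometer is gripped and clear of its stand (contact force between probe and stand below 0.05 N and z of tip_end in the frame of stand above 0.075 m and contact force between the fingers and probe above 1 N), for 0.2 s.
At the end, for the whole second after the job is handed in: Three dishes piled flat on the warming plate, each within 6 mm of centred on the one below, untouched by the robot; the gripped thermometer, clear of its stand and within 8 degrees of upright, has its tip within 7 mm of the spot's middle, pushed in 1.5 to 11.3 mm at 0.6 to 6 N, all still (all of step 1 and all of step 2 and distance between tip_end and spot below 0.007 m and angle between probe_grip's own z axis and vertical below 0.14 rad and value of joint probe_tip between 0.0015 and 0.0113 m and contact force between probe and dish_marked between 0.6 and 6 N and linear speed of probe below 0.02 m/s and z of dish_low_mid in the frame of warmer above 0.038 m and distance of each of dish_spare, bottle, slide_box from where it was at the start of the episode below 0.02 m); the arm keeps its last pose, push and grip.
It fails at once if the thermometer is pressed hard (over 12 N) on the marked dish (contact force between probe and dish_marked above 12 N).
It fails at once if the marked dish is dropped (falls freely by more than about 10 mm) (linear speed of dish_marked above 0.45 m/s and contact force between the fingers and dish_marked below 0.05 N).
It fails at once if the spare dish is moved by more than 20 mm (distance of dish_spare from where it was at the start of the episode above 0.02 m).
It fails at once if the bottle is moved by more than 20 mm (distance of bottle from where it was at the start of the episode above 0.02 m).
It fails at once if the slide box is moved by more than 20 mm (distance of slide_box from where it was at the start of the episode above 0.02 m).
It also fails if it takes over 53 s, if anything falls off the work surface, if the arm or the gripper's body presses on something with over 40 N, if the wrist force passes 120 N, or if a joint passes its speed limit or range.

ROBOT

A 6-joint arm with a two-finger parallel gripper is mounted at the origin on the work surface. World frame = base frame: x ahead of the robot, y to its left, z up, the work surface at z = 0. Lengths are in m, angles in degrees, forces in N, time in s.
With the tool pointing down it reaches from about 0.4 to 0.825 m from the base axis. Payload 7 kg.
Tool frame: the origin (TCP) lies midway between the tips of the shut fingers; the grasp point (between the pads) lies 19 mm behind it; z points along the fingers, y is the direction in which the jaws open and shut (so a half turn about z gives the same grasp; the last joint's range is limited). The gripper opens to 88 mm and grips with 3 to 60 N. Pads are 19 mm wide; open, the fingers measure 130 mm over their backs; the gripper's body (78 mm by 193 mm) begins 47 mm behind the grasp point.
Start: joints at [90.934, 20.546, 0.682, 0, -70.136, -16.507], TCP at [0.181, 0.65, 0.227] pointing down, gripper open.
Joint ranges: [-176.03, 176.03], [-82.01, 121.73], [-58.28, 71.71], [-173.87, 95.51], [-174.79, -0.11], [-173.66, 173.66]. Speed limits (degrees/s): [136.94, 136.94, 172.46, 180, 180, 180].

INTERFACE

Orientations are given as [roll, pitch, yaw] about the fixed x, y, z axes, in that order (R = Rz(yaw) Ry(pitch) Rx(roll)).
In Python, from plant import get_state, capture, get_calibration, close_job, boxes_of, cut_out gives the robot as it stands.
- The arm moves only by the tool apply_moves, never from a script. Its argument "commands" is a list of rows, each an object with "grip": the closure, from 0 (fully open) to 1 (shut); "slide": the shift along the tool's x, y, z in m, a list of three; "roll": the turn about the tool's z in degrees. In form: [{"grip": grip, "slide": [x, y, z], "roll": roll}, ...]. A call has 1 to 5 rows; each row is the pose to reach, as a shift and turn from the pose commanded when the call began, along the tool's axes at that moment; what a row does not reach only later rows make up. A row lasts 1/8 s, in which the tool goes at most 62.5 mm and 10.7 degrees, less where a joint would pass 70% of its speed; a pose out of reach is approached as far as the arm can. A call with a gripper value outside its range is refused whole. The fingers move at their own pace and stop on an object; "grip_force" is the grip in N (left out, the last holds). Time passes only in rows, so rows that repeat a pose let the fingers close. It gives the time, the measured TCP pose, the force and the opening at its end, in the units of the state.
- get_state(): the state, without advancing time (a new reading comes with each control period).
- capture(name): name is "scene" or "top" or "wrist"; returns (picture, depth): 420x560x3 uint8, red, green, blue; 420x560 float32, m along the optical axis (not along the pixel's ray), 0 where there is no reading.
- get_calibration(name): a dict with "mtx" (3x3 intrinsics, pixels), "R" (3x3) and "t" (3): a world point X has camera coordinates R X + t. Camera axes: x right, y down, z forward; pixel columns grow to the right and rows downward; lengths in m; the calibration is good to about 2 mm. A picture is of the moment at which its call begins: read the wrist's pose just before it. get_calibration takes no time and is no camera call; for the wrist camera it gives the pose at the moment of the call.
- close_job(): hands the job in, once; it reports no verdict.
Trained networks look in the newest picture that a camera, given by its name, has taken for a name from the list of things; names that differ only in an ending like _2 or _b are one class to them, and where a whole thing is asked for, a point or a joint stands for the part that bears it (a point fixed in the world has none). Each returns a list of dicts, best first, with "score" (0 to 1); they miss things now and then, are a little off and sometimes report something else, mostly with a low value. They report only what shows in the picture. A call takes as long as a camera call. They do not tell look-alikes from the thing itself.
- boxes_of(name, camera): "position" ([x, y, z] in m, in the coordinates of the camera as it stood for that picture, good to about 4 mm: the middle of the surface that is visible of it).
- cut_out(name, camera): "mask" (420x560 bool, what is visible of it).
The state is a dict: "time_s": time; "joints": joint angles; "qd": joint speeds; "joint_torque": joint torques, N m; "tcp_pos": TCP position; "eef_rot": TCP orientation; "contact_force": force on the tool from outside, world axes, zero at the start; "moment": the same for the moment, N m; "gripper_width": finger opening in m.
Only numpy, scipy, OpenCV 4.12 (cv2) and the standard library are available. Lean on these libraries where they do the work, as an engineer would, in place of code of your own. Each camera call takes 0.05 s, during which the arm holds its last target.

## Working session

There is one attempt and no reset: what is moved stays moved. The work goes in short steps, Python scripts to look and compute and a tool call to move; the robot and the scene stay as the last step left them, time stands still between calls to the robot, and variables do not carry over. Pictures are saved under pics/ and viewed, and the job is handed in when it is done.

Besides the shell and the picture viewer there is one more tool, called after ">>>" by a JSON object that holds its "fn" and its "kwargs". apply_moves: Moves the arm, as the interface text tells. Its arguments: {"type":"object","properties":{"commands":{"type":"array"},"grip_force":{"type":"number"}},"required":["commands"]}

```bash
ls; mkdir -p pics; cat > h.py <<'E'
import numpy as np, cv2
from plant import *
def snap(cam,fn):
    cal=get_calibration(cam); im,d=capture(cam)
    cv2.imwrite('pics/'+fn+'.png',im[:,:,::-1]); return im,d,cal
def toworld(cal,p): return cal['R'].T@(np.asarray(p)-cal['t'])
def unproj(cal,u,v,z):
    return toworld(cal,np.linalg.inv(cal['mtx'])@np.array([u,v,1.])*z)
def proj(cal,X):
    c=cal['R']@np.asarray(X)+cal['t']; p=cal['mtx']@c; return p[:2]/p[2]
def cloud(cal,d):
    v,u=np.mgrid[:d.shape[0],:d.shape[1]]
    P=np.stack([u,v,np.ones_like(u)],-1).reshape(-1,3)@np.linalg.inv(cal['mtx']).T*d.reshape(-1,1)
    return ((P-cal['t'])@cal['R']).reshape(d.shape+(3,))
E
python3 - <<'E'
from h import *
print(get_state())
for cam in ['scene','top','wrist']:
    im,d,cal=snap(cam,cam+'0')
    np.savez('pics/'+cam+'0.npz',im=im,d=d,**cal)
    print(cam,cal['mtx'].round(1).tolist(),toworld(cal,[0,0,0]).round(3), (d==0).mean())
E
```

```text
pics
{'time_s': 0.0, 'joints': array([ 9.09336180e+01,  2.05896502e+01,  6.33133303e-01, -2.13824110e-02,
       -7.01351429e+01, -1.65060519e+01]), 'qd': array([ 0.03208331, -0.06131981, -0.06306093, -0.11261688, -0.03014444,
       -0.02784642]), 'joint_torque': array([-1.53086468e-03, -5.82713270e+01,  2.93062896e+01,  6.99726686e+00,
        6.84000668e-03, -1.57679519e-04]), 'tcp_pos': array([0.18110455, 0.64973589, 0.22563399]), 'eef_rot': array([ 1.79906406e+02, -6.77226146e-03, -1.55797102e+01]), 'contact_force': array([-0.11165687, -0.69651468,  0.2097953 ]), 'moment': array([-0.02167829,  0.04270061, -0.02699753]), 'gripper_width': 0.08782674063104133}
scene [[493.7, 0.0, 280.0], [0.0, 493.7, 203.3], [0.0, 0.0, 1.0]] [ 1.373 -0.309  0.593] 0.0039625850340136055
top [[451.3, 0.0, 280.8], [0.0, 451.3, 208.9], [0.0, 0.0, 1.0]] [ 0.473 -0.     1.08 ] 0.004285714285714286
wrist [[354.9, 0.0, 277.8], [0.0, 354.9, 210.8], [0.0, 0.0, 1.0]] [0.25  0.632 0.384] 0.003932823129251701
```

View pics/scene0.png

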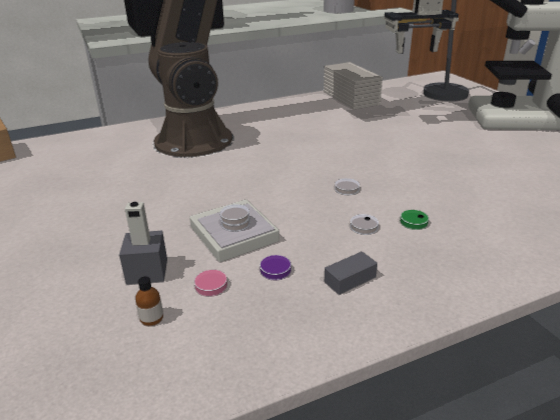

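View pics/top0.png

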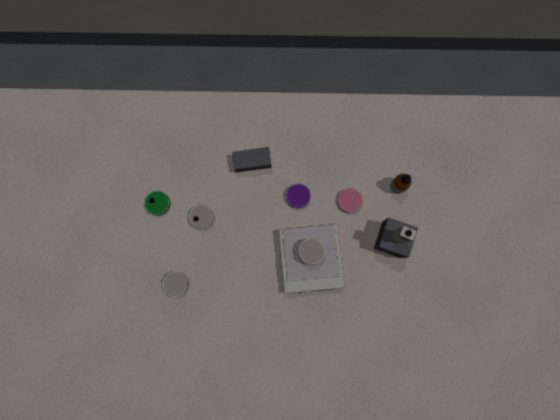

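View pics/wrist0.png

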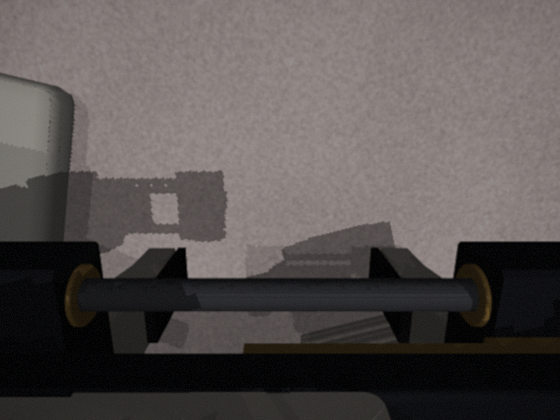

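```bash
python3 - <<'E'
from h import *
for cam in ['top','scene']:
    cal=get_calibration(cam)
    for n in ['dish_marked_mid','dish_upper_mid','dish_spare_mid','spot','stand','probe_grip','warmer','bottle','slide_box']:
        r=boxes_of(n,cam)
        print(cam,n,[(round(float(q['score']),2),toworld(cal,q['position']).round(4).tolist(),proj(cal,toworld(cal,q['position'])).round().tolist()) for q in r[:5]])
E
```

```text
top dish_marked_mid [(0.83, [0.6602, 0.3138, 0.014], [156.0, 201.0]), (0.67, [0.6306, 0.2067, 0.0171], [200.0, 214.0])]
top dish_upper_mid [(0.75, [0.5495, -0.0594, 0.0656], [312.0, 249.0]), (0.74, [0.6817, -0.0238, 0.0159], [297.0, 195.0]), (0.65, [0.6728, -0.1535, 0.0114], [351.0, 200.0])]
top dish_spare_mid [(0.82, [0.461, 0.2562, 0.0107], [176.0, 285.0]), (0.52, [0.6245, 0.2085, 0.008], [200.0, 217.0])]
top spot [(0.79, [0.6593, 0.3191, 0.0172], [154.0, 201.0])]
top stand [(0.57, [0.5686, -0.2322, 0.0637], [389.0, 242.0])]
top probe_grip [(0.65, [0.5786, -0.2446, 0.1515], [405.0, 233.0]), (0.31, [0.464, 0.2578, 0.0109], [175.0, 284.0])]
top warmer [(0.8, [0.5181, -0.0573, 0.0387], [311.0, 263.0])]
top bottle [(0.88, [0.7078, -0.2632, 0.058], [401.0, 182.0])]
top slide_box [(0.81, [0.7626, 0.0869, 0.037], [251.0, 159.0]), (0.67, [0.5774, -0.2412, 0.1527], [404.0, 234.0])]
scene dish_marked_mid [(0.84, [0.6328, 0.2027, 0.0158], [364.0, 222.0]), (0.81, [0.6642, 0.3081, 0.0109], [413.0, 220.0])]
scene dish_upper_mid [(0.86, [0.6822, -0.1515, 0.0147], [211.0, 282.0]), (0.79, [0.6877, -0.0299, 0.0149], [274.0, 266.0]), (0.77, [0.5592, -0.0603, 0.0682], [234.0, 213.0])]
scene dish_spare_mid [(0.78, [0.4733, 0.2503, 0.0157], [345.0, 185.0])]
scene spot [(0.91, [0.6629, 0.3104, 0.0151], [414.0, 218.0])]
scene stand [(0.65, [0.6065, -0.2532, 0.0534], [143.0, 257.0])]
scene probe_grip [(0.91, [0.5918, -0.2532, 0.114], [136.0, 225.0])]
scene warmer [(0.71, [0.6089, -0.2498, 0.0513], [146.0, 258.0]), (0.68, [0.5821, -0.0772, 0.0315], [231.0, 236.0])]
scene bottle []
scene slide_box [(0.79, [0.784, 0.076, 0.0339], [350.0, 272.0]), (0.28, [0.475, 0.2485, 0.0138], [345.0, 186.0])]
```

```bash
cat >> h.py <<'E'
from scipy.spatial.transform import Rotation as Ro
def mv(target,yaw=None,frm=None):
    s=get_state(); R=Ro.from_euler('xyz',s['eef_rot'],degrees=True).as_matrix()
    p=s['tcp_pos'] if frm is None else np.array(frm)
    d=R.T@(np.array(target)-p); 
    print('t',round(s['time_s'],2),'tcp',s['tcp_pos'].round(4),s['eef_rot'].round(2),'slide',d.round(4), 'dist',np.linalg.norm(d).round(3),'roll',None if yaw is None else -((yaw-s['eef_rot'][2]+180)%360-180))
E
python3 - <<'E'
from h import *
cal=get_calibration('wrist'); s=get_state(); R=Ro.from_euler('xyz',s['eef_rot'],degrees=True).as_matrix()
print(R.T@(toworld(cal,[0,0,0])-s['tcp_pos'])); print((cal['R']@R).round(3))
# view pose
mv([0.63,0.28,0.227],-75)
E
```

```text
[ 0.07090195 -0.00086733 -0.15785309]
[[ 0.     1.     0.002]
 [-0.965  0.001 -0.262]
 [-0.262 -0.002  0.965]]
t 1.05 tcp [0.1812 0.6502 0.2266] [-180.     -0.    -15.57] slide [ 5.317e-01  2.362e-01 -4.000e-04] dist 0.582 roll 59.42760122366916
```

>>> {"fn": "apply_moves", "kwargs": {"commands": [{"grip": 0,"slide": [0.06,0.024,0],"roll": 8},{"grip": 0,"slide": [0.115,0.046,0],"roll": 16},{"grip": 0,"slide": [0.17,0.07,0],"roll": 24},{"grip": 0,"slide": [0.225,0.092,0],"roll": 32},{"grip": 0,"slide": [0.28,0.115,0],"roll": 40}]}}

```text
time_s: 1.68
tcp_pos: [0.4214, 0.463, 0.2269]
eef_rot: [-180.0, 0.0, -55.8]
contact_force: [-0.2, 0.3, -0.8]
gripper_width: 0.0879
```

```bash
python3 - <<'E'
from h import *
mv([0.611,0.285,0.227],-75)
E
```

```text
t 1.68 tcp [0.4214 0.463  0.2269] [-1.7997e+02  1.0000e-02 -5.5820e+01] slide [ 2.538e-01 -5.680e-02 -1.000e-04] dist 0.26 roll 19.18369551189383
```

>>> {"fn": "apply_moves", "kwargs": {"commands": [{"grip": 0,"slide": [0.06,-0.014,0],"roll": 5},{"grip": 0,"slide": [0.12,-0.028,0],"roll": 10},{"grip": 0,"slide": [0.18,-0.042,0],"roll": 15},{"grip": 0,"slide": [0.22,-0.05,0],"roll": 19},{"grip": 0,"slide": [0.254,-0.057,0],"roll": 19}]}}

```text
time_s: 2.3
tcp_pos: [0.6119, 0.2854, 0.2265]
eef_rot: [180.0, -0.0, -74.7]
contact_force: [0.8, 1.1, 1.1]
gripper_width: 0.0874
```

```bash
python3 - <<'E'
from h import *
mv([0.611,0.285,0.227],-75)
im,d,cal=snap('wrist','w1')
s=get_state(); print(s['tcp_pos'],s['time_s'],s['qd'].round(2))
for n in ['dish_marked_mid','spot','dish_spare_mid']:
    for q in boxes_of(n,'wrist'): print(n,round(q['score'],2),toworld(cal,q['position']).round(4),proj(cal,toworld(cal,q['position'])).round())
E
```

```text
t 2.3 tcp [0.6119 0.2854 0.2265] [180.   -0.  -74.7] slide [ 0.0001  0.001  -0.0005] dist 0.001 roll 0.3049460843182601
[0.61396981 0.28292921 0.2262463 ] 2.35 [ 2.73 -0.99 -2.05 -0.54  0.43 -4.16]
dish_marked_mid 0.63 [0.6274 0.2037 0.0175] [286. 100.]
dish_marked_mid 0.63 [0.6538 0.314  0.0133] [234. 197.]
spot 0.82 [0.629  0.2098 0.0132] [283. 106.]
spot 0.69 [0.6618 0.3114 0.0147] [228. 194.]
dish_spare_mid 0.83 [0.4681 0.2613 0.0163] [416. 196.]
```

View pics/w1.png

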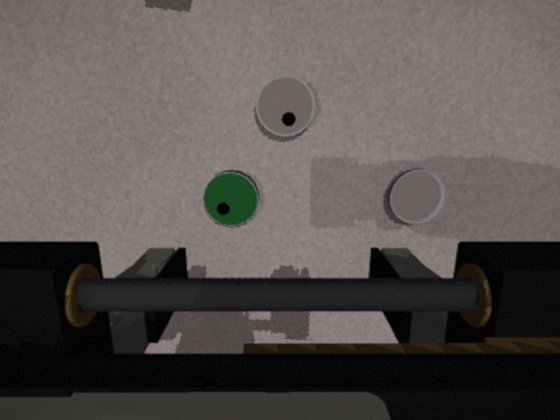

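```bash
cat >> h.py <<'E'
def dishfit(name,cam,near,im,d,cal,rad=0.05):
    """network mask near a world xy -> circle of lid rim from mask contour at lid height, + depth stats"""
    best=None
    C=cloud(cal,d)
    for q in cut_out(name,cam):
        m=q['mask']&(d>0); p=C[m]
        c=np.median(p,0)
        if np.hypot(*(c[:2]-near))<rad: best=(q['score'],m,p); break
    if best is None: print('no mask');return
    sc,m,p=best; zt=np.percentile(p[:,2],[5,50,90])
    cs,_=cv2.findContours(m.astype(np.uint8),cv2.RETR_EXTERNAL,cv2.CHAIN_APPROX_NONE)
    k=max(cs,key=cv2.contourArea)
    e=cv2.fitEllipse(k)
    print(name,cam,'score',round(sc,2),'ellipse',np.round(e[0],1),np.round(e[1],1),'z pct',zt.round(4))
    return e,m,p
def ray_at(cal,u,v,z):
    o=toworld(cal,[0,0,0]); w=unproj(cal,u,v,1.)-o
    return o+w*(z-o[2])/w[2]
E
python3 - <<'E'
from h import *
im,d,cal=snap('wrist','w2'); s=get_state(); print(s['tcp_pos'],s['eef_rot'])
e,m,p=dishfit('dish_marked_mid','wrist',[.63,.205],im,d,cal)
for z in [.0075,.015]: print(z,ray_at(cal,*e[0],z).round(4))
t=p[p[:,2]>.011]; print('depth top mean',t.mean(0).round(4),t.min(0).round(4),t.max(0).round(4),len(t))
g=im.sum(2); mm=(m|False)&(g<120); v,u=np.nonzero(mm); print('spot px',u.mean(),v.mean(),len(u),ray_at(cal,u.mean(),v.mean(),.015).round(4))
cv2.imwrite('pics/w2z.png',cv2.resize(im[60:150,230:340,::-1],None,fx=6,fy=6,interpolation=0))
im,d,cal=snap('top','t2')
r=dishfit('dish_marked_mid','top',[.63,.205],im,d,cal)
if r: print(ray_at(cal,*r[0][0],.015).round(4))
e=dishfit('dish_upper_mid','top',[.55,-.06],im,d,cal)
if e: print(ray_at(cal,*e[0][0],.065).round(4))
E
```

```text
[0.61052887 0.28700932 0.22643147] [ 1.79987610e+02  2.28395900e-03 -7.45944044e+01]
dish_marked_mid wrist score 0.58 ellipse [284.  103.6] [58.3 61.3] z pct [0.0133 0.0147 0.0157]
0.0075 [0.6273 0.2079 0.0075]
0.015 [0.6274 0.2081 0.015 ]
depth top mean [0.6273 0.2082 0.0147] [0.5977 0.1791 0.0119] [0.6566 0.2382 0.0176] 2874
spot px 287.5625 117.21875 128 [0.6203 0.2198 0.015 ]
dish_marked_mid top score 0.88 ellipse [200.4 215.6] [24.2 25.3] z pct [0.0086 0.0144 0.0169]
[0.6265 0.2058 0.015 ]
dish_upper_mid top score 0.78 ellipse [311.3 250.1] [24.4 25.1] z pct [0.0614 0.0649 0.0671]
[ 0.5462 -0.0571  0.065 ]
```

View pics/w2z.png

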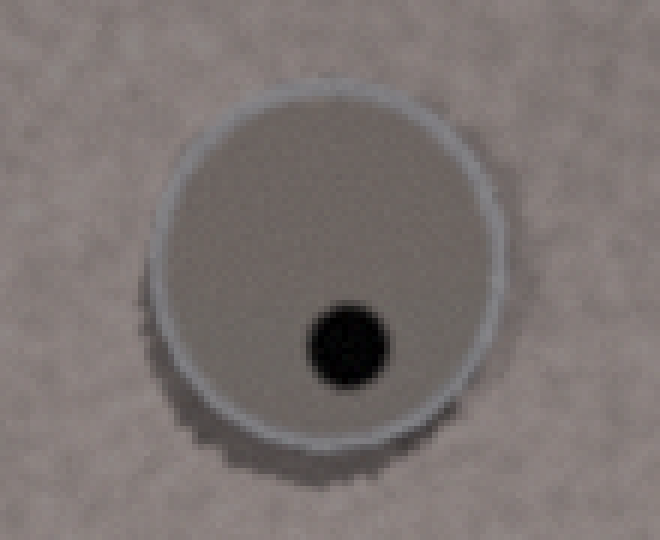

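```bash
python3 - <<'E'
from h import *
mv([0.627,0.2078,0.06])
E
```

```text
t 2.75 tcp [0.6101 0.2878 0.2268] [-1.7998e+02  1.0000e-02 -7.4500e+01] slide [0.0817 0.0052 0.1668] dist 0.186 roll None
```

>>> {"fn": "apply_moves", "kwargs": {"commands": [{"grip": 0,"slide": [0.027,0.002,0.05],"roll": 0},{"grip": 0,"slide": [0.054,0.003,0.1],"roll": 0},{"grip": 0,"slide": [0.082,0.005,0.14],"roll": 0},{"grip": 0,"slide": [0.082,0.005,0.167],"roll": 0},{"grip": 0,"slide": [0.082,0.005,0.167],"roll": 0}]}}

```text
time_s: 3.38
tcp_pos: [0.6261, 0.2061, 0.0575]
eef_rot: [179.8, -0.1, -74.6]
contact_force: [0.4, 0.1, 0.2]
gripper_width: 0.0875
```

```bash
python3 - <<'E'
from h import *
mv([0.627,0.2078,0.004])
im,d,cal=snap('wrist','w3'); mv([0.627,0.2078,0.004])
E
```

```text
t 3.38 tcp [0.6261 0.2061 0.0575] [ 1.7976e+02 -7.0000e-02 -7.4560e+01] slide [-0.0015 -0.0015  0.0535] dist 0.054 roll None
t 3.42 tcp [0.6273 0.207  0.0594] [ 1.7993e+02 -4.0000e-02 -7.4520e+01] slide [-0.0009  0.      0.0554] dist 0.055 roll None
```

View pics/w3.png

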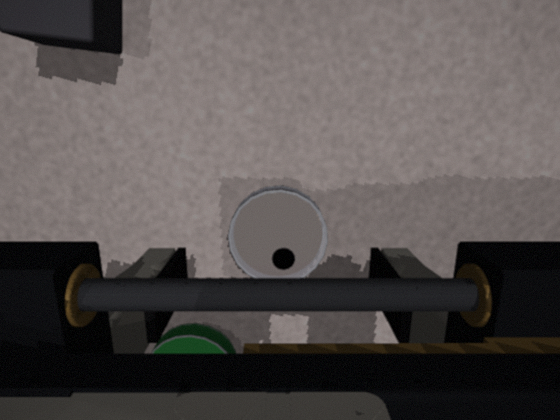

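>>> {"fn": "apply_moves", "kwargs": {"commands": [{"grip": 0,"slide": [0,0,0.025],"roll": 0},{"grip": 0,"slide": [0,0,0.045],"roll": 0},{"grip": 0,"slide": [0,0,0.055],"roll": 0},{"grip": 0,"slide": [0,0,0.055],"roll": 0}], "grip_force": 12}}

```text
time_s: 3.92
tcp_pos: [0.6279, 0.2072, 0.0052]
eef_rot: [-180.0, 0.0, -74.5]
contact_force: [-0.7, 0.0, -0.1]
gripper_width: 0.0875
```

```bash
python3 - <<'E'
from h import *
mv([0.627,0.2078,0.004])
print(get_state()['contact_force'])
E
```

```text
t 3.92 tcp [0.6279 0.2072 0.0052] [-179.97    0.    -74.53] slide [-0.0008  0.0007  0.0012] dist 0.002 roll None
[-0.7129563   0.0367173  -0.09374721]
```

>>> {"fn": "apply_moves", "kwargs": {"commands": [{"grip": 0.2,"slide": [0,0,0.001],"roll": 0},{"grip": 0.4,"slide": [0,0,0.001],"roll": 0},{"grip": 0.5,"slide": [0,0,0.001],"roll": 0},{"grip": 0.5,"slide": [0,0,0.001],"roll": 0},{"grip": 0.5,"slide": [0,0,0.001],"roll": 0}], "grip_force": 12}}

```text
time_s: 4.55
tcp_pos: [0.6278, 0.2066, 0.004]
eef_rot: [-180.0, 0.0, -74.6]
contact_force: [-2.0, -0.1, 4.0]
gripper_width: 0.0598
```

>>> {"fn": "apply_moves", "kwargs": {"commands": [{"grip": 0.5,"slide": [0,0,0],"roll": 0},{"grip": 0.5,"slide": [0,0,-0.005],"roll": 0},{"grip": 0.5,"slide": [0,0,-0.02],"roll": 0},{"grip": 0.5,"slide": [0,0,-0.05],"roll": 0},{"grip": 0.5,"slide": [0,0,-0.1],"roll": 0}]}}

```text
time_s: 5.18
tcp_pos: [0.6267, 0.206, 0.1037]
eef_rot: [179.8, -0.0, -74.6]
contact_force: [0.8, -0.1, 0.7]
gripper_width: 0.0597
```

```bash
python3 - <<'E'
from h import *
mv([0.627,0.2078,0.004])
im,d,cal=snap('wrist','w4');im,d,cal=snap('scene','s4'); mv([0.627,0.2078,0.004])
E
```

```text
t 5.17 tcp [0.6267 0.206  0.1037] [ 1.7982e+02 -5.0000e-02 -7.4580e+01] slide [-0.0017 -0.0011  0.0997] dist 0.1 roll None
t 5.28 tcp [0.6313 0.2082 0.1108] [-1.7941e+02  1.0000e-01 -7.4500e+01] slide [-0.0005  0.0053  0.1068] dist 0.107 roll None
```

View pics/w4.png

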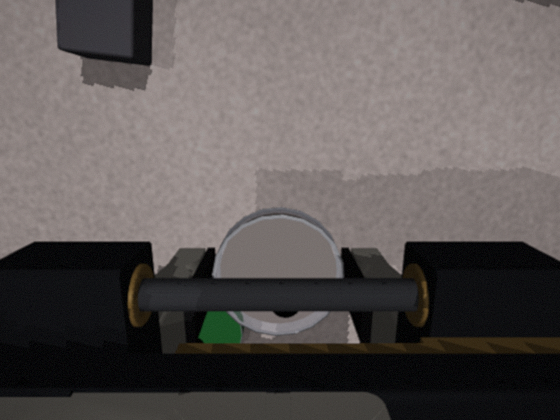

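View pics/s4.png

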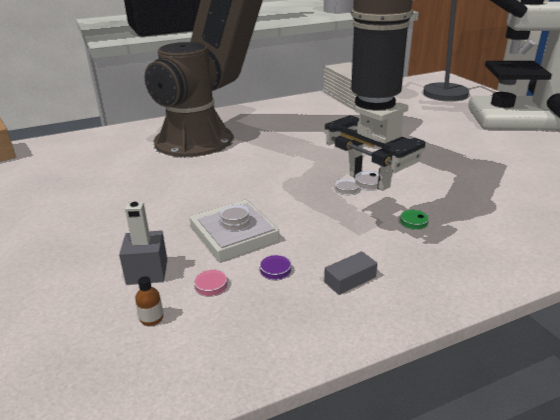

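```bash
python3 - <<'E'
from h import *
cal=get_calibration('wrist'); s=get_state(); R=Ro.from_euler('xyz',s['eef_rot'],degrees=True).as_matrix()
p=ray_at(cal,279,271,s['tcp_pos'][2]+.011); print((R.T@(p-s['tcp_pos'])).round(4), s['tcp_pos'])
mv([0.522,0.045,0.2])
E
```

```text
[ 0.0018 -0.0005 -0.011 ] [0.63125165 0.20823773 0.11084636]
t 5.28 tcp [0.6313 0.2082 0.1108] [-1.7941e+02  1.0000e-01 -7.4500e+01] slide [ 0.128   0.148  -0.0909] dist 0.216 roll None
```

>>> {"fn": "apply_moves", "kwargs": {"commands": [{"grip": 0.5,"slide": [0.025,0.028,-0.03],"roll": 0},{"grip": 0.5,"slide": [0.058,0.065,-0.06],"roll": 0},{"grip": 0.5,"slide": [0.09,0.102,-0.085],"roll": 0},{"grip": 0.5,"slide": [0.117,0.132,-0.096],"roll": 0},{"grip": 0.5,"slide": [0.127,0.144,-0.096],"roll": 0}]}}

```text
time_s: 5.9
tcp_pos: [0.5222, 0.0446, 0.2018]
eef_rot: [-179.8, 0.0, -74.6]
contact_force: [0.2, -0.1, -0.5]
gripper_width: 0.0596
```

>>> {"fn": "apply_moves", "kwargs": {"commands": [{"grip": 0.5,"slide": [0,0,0],"roll": 0},{"grip": 0.5,"slide": [0,0,0],"roll": 0},{"grip": 0.5,"slide": [0,0,0],"roll": 0}]}}

```text
time_s: 6.28
tcp_pos: [0.523, 0.0465, 0.199]
eef_rot: [179.9, -0.0, -74.5]
contact_force: [0.1, 0.1, -0.6]
gripper_width: 0.0593
```

```bash
python3 - <<'E'
from h import *
im,d,cal=snap('wrist','w5'); s=get_state(); print(s['tcp_pos'],s['eef_rot'],s['qd'].round(2))
np.savez('pics/w5.npz',im=im,d=d,**cal)
r=dishfit('dish_upper_mid','wrist',[.55,-.06],im,d,cal)
if r:
  e,m,p=r; print(ray_at(cal,*e[0],.065).round(4)); t=p[abs(p[:,2]-np.median(p[:,2]))<.004]; print(t.mean(0).round(4),t.min(0).round(4),t.max(0).round(4))
E
```

```text
[0.52298114 0.04647309 0.19901065] [ 1.79945317e+02 -1.22971850e-02 -7.45315478e+01] [-0.17 -0.22 -0.12 -0.08 -0.05  0.15]
dish_upper_mid wrist score 0.8 ellipse [285.9  67.5] [76.3 82.4] z pct [0.0633 0.0646 0.0655]
[ 0.5459 -0.0554  0.065 ]
[ 0.5459 -0.0554  0.0646] [ 0.5161 -0.0847  0.0621] [ 0.5752 -0.0252  0.0673]
```

View pics/w5.png

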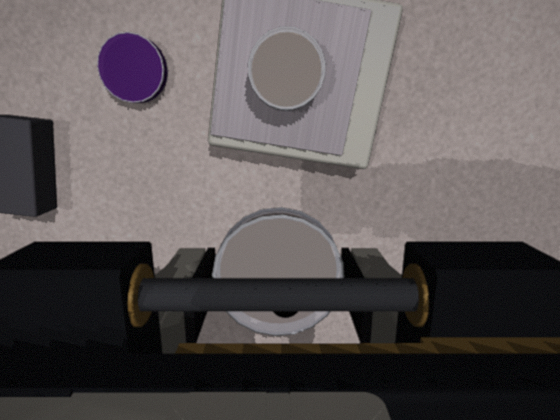

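```bash
python3 - <<'E'
from h import *
z=np.load('pics/w5.npz'); im=z['im']
cv2.imwrite('pics/w5z.png',cv2.resize(im[10:130,220:350,::-1],None,fx=5,fy=5,interpolation=0))
im2,d,cal=snap('scene','s5'); 
cv2.imwrite('pics/s5z.png',cv2.resize(im2[185:255,190:280,::-1],None,fx=8,fy=8,interpolation=2))
# dish in hand fit: rim of lid from w5 (bright ring) -> tool frame
E
```

```text
(no output)
```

View pics/w5z.png

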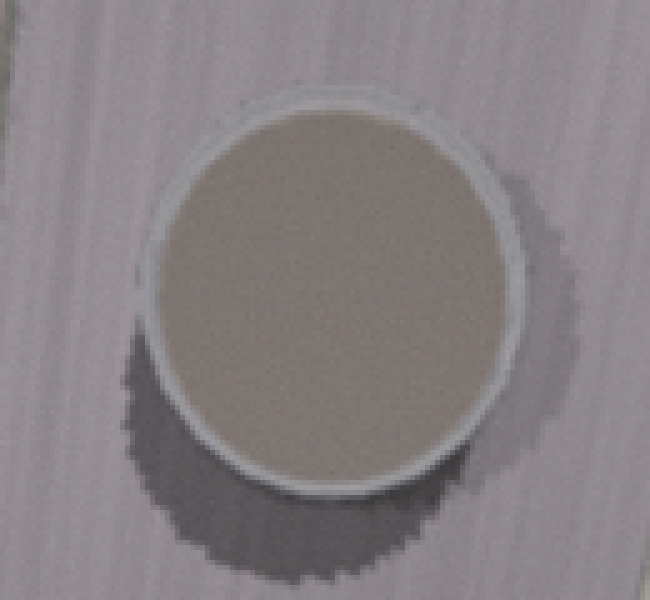

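View pics/s5z.png

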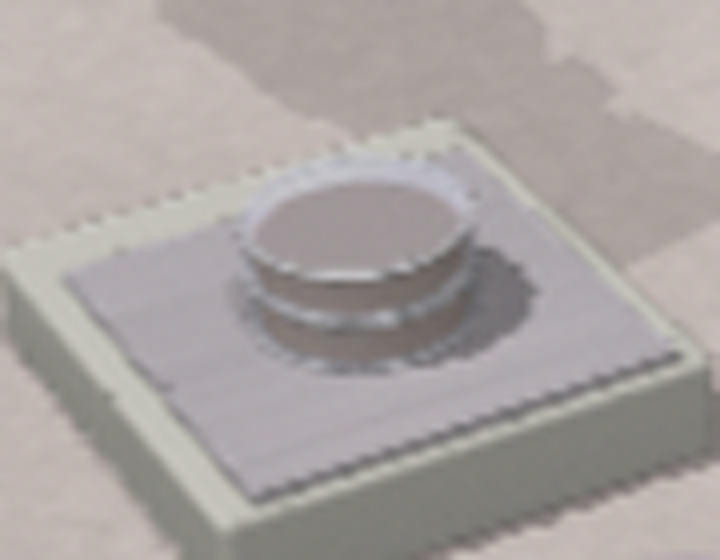

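```bash
python3 - <<'E'
from h import *
z=np.load('pics/w5.npz'); im=z['im']
cv2.imwrite('pics/w5h.png',cv2.resize(im[200:345,205:355,::-1],None,fx=4,fy=4,interpolation=0))
cal={k:z[k] for k in ['mtx','R','t']}
print(ray_at(cal,286.7,67.9,.065).round(4), ray_at(cal,285.9,67.5,.065).round(4))
s=get_state(); R=Ro.from_euler('xyz',s['eef_rot'],degrees=True).as_matrix()
# predicted lid circle in the image for tool-frame center offset
for ox in [-.002,0,.002]:
    pts=[proj(cal,s['tcp_pos']+R@np.array([ox+.03*np.cos(a),.03*np.sin(a),-.011])) for a in np.linspace(0,2*np.pi,73)]
    pts=np.array(pts); print(ox,pts.min(0).round(1),pts.max(0).round(1), proj(cal,s['tcp_pos']+R@np.array([ox,0,-.011])).round(1))
C=cloud(cal,z['d']); 
for v in range(206,222,2): print(v,(R.T@(C[v,279]-s['tcp_pos'])).round(4))
for v in range(310,340,3): print(v,(R.T@(C[v,279]-s['tcp_pos'])).round(4))
E
```

```text
[ 0.5453 -0.0553  0.065 ] [ 0.546  -0.0554  0.065 ]
-0.002 [214.3 214.6] [347.  336.2] [280.6 278.4]
0 [214.1 210.1] [347.2 332.5] [280.6 274.3]
0.002 [213.9 205.6] [347.5 328.8] [280.6 270.3]
206 [-0.0224 -0.0003  0.1986]
208 [ 0.0278 -0.0007  0.001 ]
210 [ 0.0275 -0.0007 -0.0017]
212 [ 0.0279 -0.0008 -0.0065]
214 [ 0.0279 -0.0008 -0.0098]
216 [ 0.0272 -0.0008 -0.0104]
218 [ 0.0264 -0.0008 -0.0108]
220 [ 0.0254 -0.0008 -0.0105]
310 [ 0.0242 -0.0009 -0.0817]
313 [-0.0194 -0.0007 -0.0113]
316 [-0.0211 -0.0007 -0.0112]
319 [-0.0231 -0.0007 -0.0105]
322 [-0.0244 -0.0007 -0.0109]
325 [-0.0259 -0.0007 -0.0111]
328 [-0.0279 -0.0007 -0.0106]
331 [-0.0297 -0.0007 -0.0103]
334 [-0.0305 -0.0007 -0.0114]
337 [-1.785e-01 -1.000e-04  1.988e-01]
```

View pics/w5h.png

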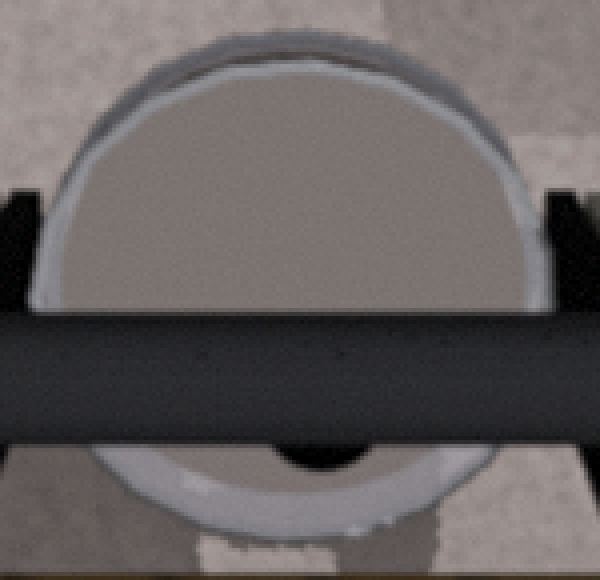

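```bash
python3 - <<'E'
from h import *
mv([0.5454,-0.0569,0.088])
E
```

```text
t 6.42 tcp [0.5228 0.0463 0.1991] [ 1.7995e+02 -1.0000e-02 -7.4540e+01] slide [0.1055 0.0057 0.1111] dist 0.153 roll None
```

>>> {"fn": "apply_moves", "kwargs": {"commands": [{"grip": 0.5,"slide": [0.03,0.002,0.01],"roll": 0},{"grip": 0.5,"slide": [0.07,0.004,0.03],"roll": 0},{"grip": 0.5,"slide": [0.0955,0.0057,0.065],"roll": 0},{"grip": 0.5,"slide": [0.1055,0.0057,0.095],"roll": 0},{"grip": 0.5,"slide": [0.1055,0.0057,0.111],"roll": 0}]}}

```text
time_s: 7.05
tcp_pos: [0.5446, -0.058, 0.0867]
eef_rot: [179.9, 0.0, -74.6]
contact_force: [-0.6, -0.4, -0.2]
gripper_width: 0.0597
```

>>> {"fn": "apply_moves", "kwargs": {"commands": [{"grip": 0.5,"slide": [0,0,0],"roll": 0},{"grip": 0.5,"slide": [0,0,0],"roll": 0},{"grip": 0.5,"slide": [0,0,0],"roll": 0}]}}

```text
time_s: 7.42
tcp_pos: [0.546, -0.0567, 0.0898]
eef_rot: [-179.9, -0.0, -74.5]
contact_force: [0.2, 0.9, 1.1]
gripper_width: 0.0596
```

```bash
python3 - <<'E'
from h import *
mv([0.5454,-0.0569,0.0705]); im,d,cal=snap('scene','s6'); print(get_state()['contact_force'])
cv2.imwrite('pics/s6z.png',cv2.resize(im[130:255,170:300,::-1],None,fx=4.6,fy=4.6,interpolation=2))
E
```

```text
t 7.42 tcp [ 0.546  -0.0567  0.0898] [-1.7987e+02 -1.0000e-02 -7.4520e+01] slide [-0.      0.0007  0.0193] dist 0.019 roll None
[-0.32344776  0.42646901 -0.38886393]
```

View pics/s6z.png

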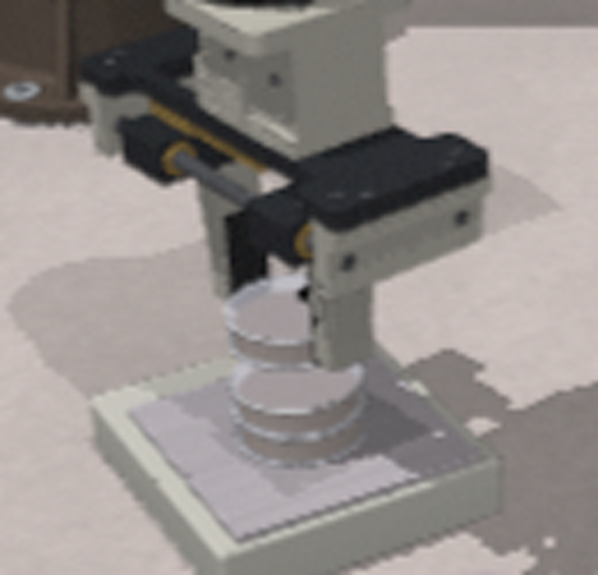

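>>> {"fn": "apply_moves", "kwargs": {"commands": [{"grip": 0.5,"slide": [0,0.0005,0.006],"roll": 0},{"grip": 0.5,"slide": [0,0.0005,0.012],"roll": 0},{"grip": 0.5,"slide": [0,0.0005,0.015],"roll": 0},{"grip": 0.5,"slide": [0,0.0005,0.016],"roll": 0},{"grip": 0.5,"slide": [0,0.0005,0.016],"roll": 0}]}}

```text
time_s: 8.1
tcp_pos: [0.5448, -0.0576, 0.0725]
eef_rot: [180.0, -0.0, -74.6]
contact_force: [-0.1, -0.3, 0.2]
gripper_width: 0.0597
```

>>> {"fn": "apply_moves", "kwargs": {"commands": [{"grip": 0.5,"slide": [0,0,0.0005],"roll": 0},{"grip": 0.5,"slide": [0,0,0.001],"roll": 0}]}}

```text
time_s: 8.35
tcp_pos: [0.5448, -0.0575, 0.0717]
eef_rot: [-180.0, -0.0, -74.6]
contact_force: [0.8, -0.3, 0.0]
gripper_width: 0.0597
```

>>> {"fn": "apply_moves", "kwargs": {"commands": [{"grip": 0.5,"slide": [0,0,0.0005],"roll": 0},{"grip": 0.5,"slide": [0,0,0.001],"roll": 0}]}}

```text
time_s: 8.6
tcp_pos: [0.5447, -0.0575, 0.0706]
eef_rot: [-180.0, -0.0, -74.6]
contact_force: [-0.3, 0.0, -0.2]
gripper_width: 0.0598
```

>>> {"fn": "apply_moves", "kwargs": {"commands": [{"grip": 0.5,"slide": [-0.0004,-0.0008,0],"roll": 0},{"grip": 0.5,"slide": [-0.0004,-0.0008,0.0005],"roll": 0},{"grip": 0.5,"slide": [-0.0004,-0.0008,0.001],"roll": 0},{"grip": 0.5,"slide": [-0.0004,-0.0008,0.001],"roll": 0}]}}

```text
time_s: 9.1
tcp_pos: [0.5454, -0.0569, 0.0695]
eef_rot: [180.0, -0.0, -74.6]
contact_force: [-0.9, 0.7, -0.9]
gripper_width: 0.0596
```

>>> {"fn": "apply_moves", "kwargs": {"commands": [{"grip": 0.5,"slide": [0,0,0.0005],"roll": 0},{"grip": 0.5,"slide": [0,0,0.001],"roll": 0},{"grip": 0.5,"slide": [0,0,0.001],"roll": 0}]}}

```text
time_s: 9.48
tcp_pos: [0.5455, -0.0569, 0.0689]
eef_rot: [-180.0, -0.0, -74.6]
contact_force: [-0.9, 0.6, 4.0]
gripper_width: 0.0599
```

>>> {"fn": "apply_moves", "kwargs": {"commands": [{"grip": 0.3,"slide": [0,0,0],"roll": 0},{"grip": 0.2,"slide": [0,0,0],"roll": 0},{"grip": 0.1,"slide": [0,0,0],"roll": 0},{"grip": 0.1,"slide": [0,0,0],"roll": 0}]}}

```text
time_s: 9.98
tcp_pos: [0.5454, -0.0569, 0.0685]
eef_rot: [180.0, -0.0, -74.6]
contact_force: [0.5, -0.2, 0.5]
gripper_width: 0.078
```

>>> {"fn": "apply_moves", "kwargs": {"commands": [{"grip": 0.1,"slide": [0,0,0],"roll": 0},{"grip": 0.1,"slide": [0,0,-0.01],"roll": 0},{"grip": 0.1,"slide": [0,0,-0.05],"roll": 0},{"grip": 0.0,"slide": [0,0,-0.1],"roll": 0},{"grip": 0,"slide": [0,0,-0.13],"roll": 0}]}}

```text
time_s: 10.6
tcp_pos: [0.5463, -0.0569, 0.2021]
eef_rot: [-179.8, -0.0, -74.6]
contact_force: [-0.2, 0.4, -0.1]
gripper_width: 0.0871
```

```bash
python3 - <<'E'
from h import *
im,d,cal=snap('scene','s7'); 
cv2.imwrite('pics/s7z.png',cv2.resize(im[130:255,170:300,::-1],None,fx=4.6,fy=4.6,interpolation=2))
snap('wrist','w7')
mv([0.546,-0.0567,0.2])
E
```

```text
t 10.7 tcp [ 0.5476 -0.0568  0.2034] [-1.7957e+02 -7.0000e-02 -7.4540e+01] slide [-0.0005  0.0015  0.0034] dist 0.004 roll None
```

View pics/s7z.png

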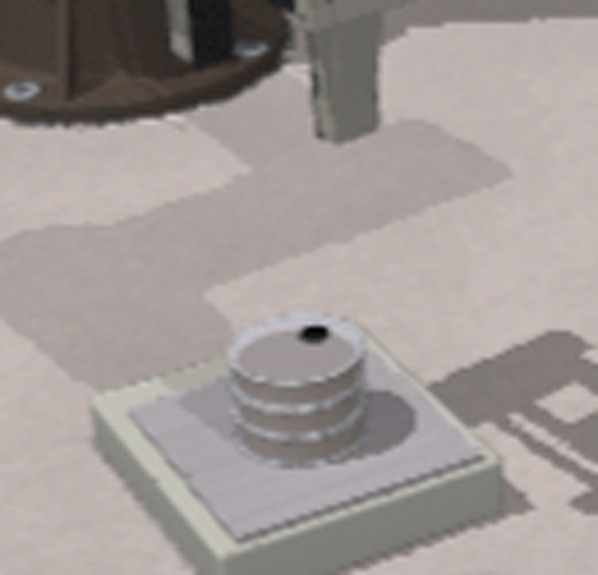

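View pics/w7.png

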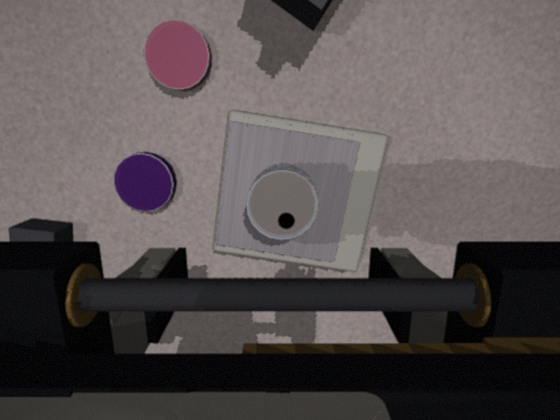

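```bash
cat >> h.py <<'E'
def spotfit(im,cal,guess,z=.08,win=14,thr=110):
    u0,v0=proj(cal,guess).round().astype(int); g=im.sum(2).astype(int)
    sub=g[v0-win:v0+win+1,u0-win:u0+win+1]; n,l,st,c=cv2.connectedComponentsWithStats((sub<thr).astype(np.uint8))
    if n<2: print('none'); return
    k=1+np.argmax(st[1:,4]); uv=c[k]+[u0-win,v0-win]
    print('spot px',uv.round(1),'area',st[k,4],'world',ray_at(cal,*uv,z).round(4)); return uv
E
python3 - <<'E'
from h import *
im,d,cal=snap('wrist','w8'); s=get_state(); print(s['tcp_pos'],s['qd'].round(1))
q=boxes_of('spot','wrist'); print([(x['score'],toworld(cal,x['position']).round(4)) for x in q])
spotfit(im,cal,[.539,-.043,.08])
e,m,p=dishfit('dish_marked_mid','wrist',[.546,-.056],im,d,cal); print(ray_at(cal,*e[0],.08).round(4))
im,d,cal=snap('top','t8')
print([(x['score'],toworld(cal,x['position']).round(4)) for x in boxes_of('spot','top')])
spotfit(im,cal,[.539,-.043,.08],win=5,thr=200)
im,d,cal=snap('scene','s8')
print([(x['score'],toworld(cal,x['position']).round(4)) for x in boxes_of('spot','scene')])
spotfit(im,cal,[.539,-.043,.08],win=8,thr=200)
mv([.552,-.148,.24])
E
```

```text
[ 0.54648918 -0.05668885  0.20121131] [-0.   2.  -2.7 -0.9  1.1 -0. ]
[(0.79, array([ 0.55  , -0.056 ,  0.0785])), (0.28, array([ 0.571 , -0.2119,  0.0313]))]
spot px [285.4 220.7] area 187 world [ 0.5395 -0.0432  0.08  ]
dish_marked_mid wrist score 0.7 ellipse [281.2 203.4] [71.7 72.4] z pct [0.0783 0.0797 0.0807]
[ 0.5468 -0.0565  0.08  ]
[(0.87, array([0.6608, 0.3147, 0.0199]))]
spot px [305. 253.] area 121 world [ 0.5385 -0.0423  0.08  ]
[(0.85, array([ 0.5522, -0.0598,  0.0771])), (0.82, array([0.666 , 0.3093, 0.0133]))]
spot px [238.1 202.1] area 14 world [ 0.5392 -0.0441  0.08  ]
t 11.05 tcp [ 0.5449 -0.057   0.1977] [ 1.799e+02  1.000e-02 -7.457e+01] slide [ 0.0896  0.0175 -0.0423] dist 0.101 roll None
```

>>> {"fn": "apply_moves", "kwargs": {"commands": [{"grip": 0,"slide": [0.03,0.006,-0.02],"roll": 0},{"grip": 0,"slide": [0.065,0.012,-0.035],"roll": 0},{"grip": 0,"slide": [0.085,0.016,-0.042],"roll": 0},{"grip": 0,"slide": [0.09,0.0175,-0.042],"roll": 0},{"grip": 0,"slide": [0.09,0.0175,-0.042],"roll": 0}]}}

```text
time_s: 11.68
tcp_pos: [0.5521, -0.1483, 0.2397]
eef_rot: [179.9, 0.0, -74.6]
contact_force: [-0.7, 0.3, 0.7]
gripper_width: 0.0878
```

>>> {"fn": "apply_moves", "kwargs": {"commands": [{"grip": 0,"slide": [0,0,0],"roll": 0},{"grip": 0,"slide": [0,0,0],"roll": 0},{"grip": 0,"slide": [0,0,0],"roll": 0}]}}

```text
time_s: 12.05
tcp_pos: [0.5525, -0.1479, 0.2405]
eef_rot: [180.0, 0.0, -74.5]
contact_force: [0.1, 0.1, -0.6]
gripper_width: 0.0879
```

```bash
python3 - <<'E'
from h import *
im,d,cal=snap('wrist','w9'); s=get_state(); print(s['tcp_pos'],s['qd'].round(1),s['time_s'])
np.savez('pics/w9.npz',im=im,d=d,**cal)
C=cloud(cal,d)
for q in cut_out('probe_grip','wrist'):
    m=q['mask']&(d>0); p=C[m]; print(q['score'],len(p),np.median(p,0).round(4))
    t=p[(p[:,2]>.143)&(p[:,2]<.158)]; 
    if len(t)>20:
        r=cv2.minAreaRect((t[:,:2]*1000).astype(np.float32)); print('top',len(t),np.median(t[:,2]),r)
t=C[(C[...,2]>.060)&(C[...,2]<.078)&(abs(C[...,0]-.575)<.07)&(abs(C[...,1]+.24)<.07)]
print('stand',len(t),cv2.minAreaRect((t[:,:2]*1000).astype(np.float32)),np.median(t[:,2]))
spotfit(im,cal,[.539,-.043,.08])
E
```

```text
[ 0.55252074 -0.14793864  0.24057047] [-0.2  0.   0.1  0.  -0.1  0.1] 12.1
0.76 1843 [ 0.5801 -0.2474  0.1496]
top 1652 0.14979985490899067 ((580.5115356445312, -248.88848876953125), (30.033252716064453, 22.161624908447266), 67.7645034790039)
stand 5048 ((580.8111572265625, -249.06130981445312), (70.19679260253906, 70.02649688720703), 72.06299591064453) 0.06960954132427873
spot px [263.7 306.8] area 196 world [ 0.5361 -0.031   0.08  ]
```

View pics/w9.png

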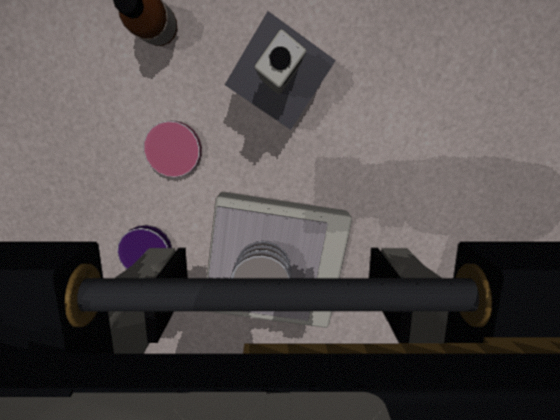

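```bash
python3 - <<'E'
from h import *
z=np.load('pics/w9.npz'); im=z['im']; d=z['d']; cal={k:z[k] for k in ['mtx','R','t']}
C=cloud(cal,d)
t=C[(C[...,2]>.145)&(C[...,2]<.155)&(abs(C[...,0]-.58)<.04)&(abs(C[...,1]+.249)<.04)]
print(len(t),cv2.minAreaRect((t[:,:2]*1000).astype(np.float32)))
P=t[:,:2]; P=P-P.mean(0); 
# rectangle fit by minimising 1-99 percentile extents area
best=min((np.ptp(np.percentile(P@[np.cos(a),np.sin(a)],[1,99]))*np.ptp(np.percentile(P@[-np.sin(a),np.cos(a)],[1,99])),a) for a in np.radians(np.arange(40,110,.5)))
print(np.degrees(best[1])); w,V=np.linalg.eigh(np.cov(P.T)); print('pca',np.degrees(np.arctan2(V[1,1],V[0,1])))
big=cv2.resize(im[5:135,215:345,::-1],None,fx=4.6,fy=4.6,interpolation=2)
for a,col in ((np.radians(68),(0,0,255)),(np.radians(72),(0,255,0))):
  e1=np.array([np.cos(a),np.sin(a)]);e2=np.array([-np.sin(a),np.cos(a)])
  q=[proj(cal,np.r_[np.array([.5805,-.2489])+s1*.015*e1+s2*.011*e2,.15]) for s1,s2 in ((1,1),(1,-1),(-1,-1),(-1,1))]
  cv2.polylines(big,[((np.array(q)-[215,5]+.5)*4.6).astype(np.int32)],True,col,1)
cv2.imwrite('pics/w9z.png',big)
mv([.5805,-.2489,.18],-112)
E
```

```text
1653 ((580.6370239257812, -248.996826171875), (29.964839935302734, 22.02399444580078), 68.13768768310547)
68.0
pca 67.61841801606174
t 12.15 tcp [ 0.5525 -0.148   0.2406] [-180.     -0.    -74.54] slide [ 1.047e-01 -1.000e-04  6.060e-02] dist 0.121 roll 37.45583300850436
```

View pics/w9z.png

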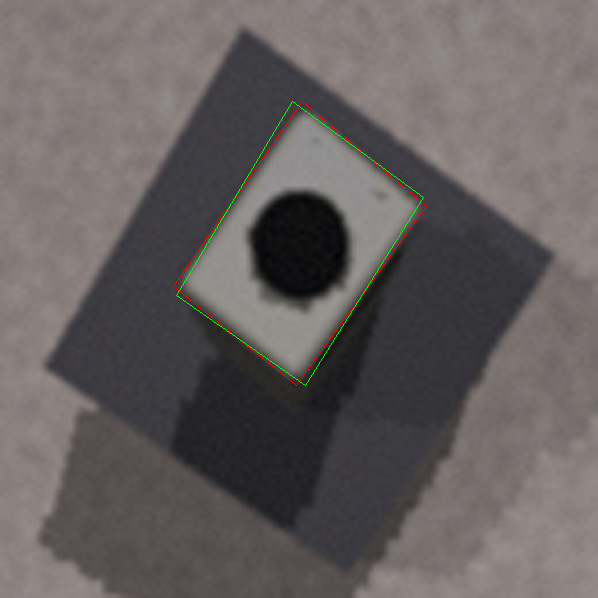

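>>> {"fn": "apply_moves", "kwargs": {"commands": [{"grip": 0,"slide": [0.025,0,0.01],"roll": 9},{"grip": 0,"slide": [0.05,0,0.02],"roll": 18},{"grip": 0,"slide": [0.08,0,0.03],"roll": 27},{"grip": 0,"slide": [0.1,0,0.035],"roll": 35},{"grip": 0,"slide": [0.1047,0,0.04],"roll": 37}]}}

```text
time_s: 12.78
tcp_pos: [0.5804, -0.2502, 0.1999]
eef_rot: [180.0, -0.0, -111.7]
contact_force: [-0.5, -0.5, 0.2]
gripper_width: 0.0877
```

>>> {"fn": "apply_moves", "kwargs": {"commands": [{"grip": 0,"slide": [0,0,0],"roll": 0},{"grip": 0,"slide": [0,0,0],"roll": 0},{"grip": 0,"slide": [0,0,0],"roll": 0}]}}

```text
time_s: 13.15
tcp_pos: [0.5805, -0.2487, 0.2011]
eef_rot: [-180.0, 0.0, -111.5]
contact_force: [0.0, -0.3, 0.3]
gripper_width: 0.0881
```

```bash
python3 - <<'E'
from h import *
im,d,cal=snap('wrist','w10')
mv([.5805,-.2489,.095],-111.5)
E
```

```text
t 13.2 tcp [ 0.5805 -0.2487  0.2011] [-1.7995e+02  1.0000e-02 -1.1149e+02] slide [ 0.0002 -0.      0.1061] dist 0.106 roll 0.007586549625045791
```

View pics/w10.png

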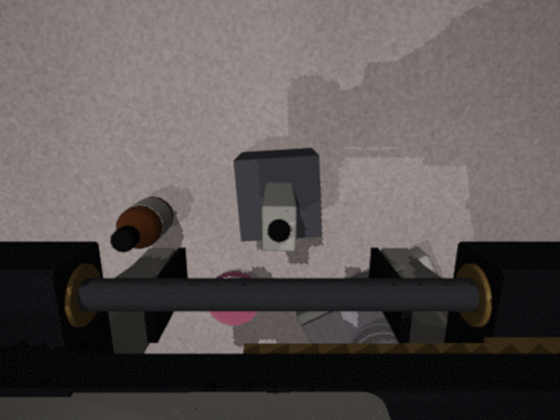

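>>> {"fn": "apply_moves", "kwargs": {"commands": [{"grip": 0,"slide": [0,0,0.03],"roll": 0},{"grip": 0,"slide": [0,0,0.065],"roll": 0},{"grip": 0,"slide": [0,0,0.095],"roll": 0},{"grip": 0,"slide": [0,0,0.106],"roll": 0},{"grip": 0,"slide": [0,0,0.106],"roll": 0}]}}

```text
time_s: 13.82
tcp_pos: [0.5803, -0.2491, 0.0945]
eef_rot: [180.0, -0.0, -111.5]
contact_force: [-0.5, 0.2, -0.6]
gripper_width: 0.0876
```

>>> {"fn": "apply_moves", "kwargs": {"commands": [{"grip": 0.3,"slide": [0,0,0],"roll": 0},{"grip": 0.6,"slide": [0,0,0],"roll": 0},{"grip": 0.8,"slide": [0,0,0],"roll": 0},{"grip": 0.9,"slide": [0,0,0],"roll": 0},{"grip": 0.9,"slide": [0,0,0],"roll": 0}], "grip_force": 30}}

```text
time_s: 14.45
tcp_pos: [0.5803, -0.2493, 0.0947]
eef_rot: [-180.0, 0.0, -111.6]
contact_force: [-0.3, -0.1, -0.0]
gripper_width: 0.043
```

>>> {"fn": "apply_moves", "kwargs": {"commands": [{"grip": 0.9,"slide": [0,0,0],"roll": 0},{"grip": 0.9,"slide": [0,0,0],"roll": 0},{"grip": 0.9,"slide": [0,0,0],"roll": 0}]}}

```text
time_s: 14.82
tcp_pos: [0.5803, -0.2492, 0.0945]
eef_rot: [180.0, -0.0, -111.6]
contact_force: [-0.9, -1.1, -0.0]
gripper_width: 0.0221
```

>>> {"fn": "apply_moves", "kwargs": {"commands": [{"grip": 0.9,"slide": [0,0,0],"roll": 0},{"grip": 0.9,"slide": [0,0,-0.02],"roll": 0},{"grip": 0.9,"slide": [0,0,-0.045],"roll": 0},{"grip": 0.9,"slide": [0,0,-0.075],"roll": 0},{"grip": 0.9,"slide": [0,0,-0.11],"roll": 0}]}}

```text
time_s: 15.45
tcp_pos: [0.5799, -0.2491, 0.2049]
eef_rot: [179.9, -0.0, -111.6]
contact_force: [1.2, 0.2, -0.6]
gripper_width: 0.0219
```

>>> {"fn": "apply_moves", "kwargs": {"commands": [{"grip": 0.9,"slide": [0,0,-0.02],"roll": 0},{"grip": 0.9,"slide": [0,0,-0.03],"roll": 0},{"grip": 0.9,"slide": [0,0,-0.03],"roll": 0},{"grip": 0.9,"slide": [0,0,-0.03],"roll": 0}]}}

```text
time_s: 15.95
tcp_pos: [0.5798, -0.249, 0.2333]
eef_rot: [179.9, -0.0, -111.6]
contact_force: [-0.0, 0.1, -1.2]
gripper_width: 0.0218
```

```bash
python3 - <<'E'
from h import *
im,d,cal=snap('scene','s11'); snap('wrist','w11'); np.savez('pics/s11.npz',im=im,d=d,**cal)
print(get_state()['contact_force'],get_state()['gripper_width'])
mv([.5393,-.0435,.23],-111.5)
cv2.imwrite('pics/s11z.png',cv2.resize(im[60:310,60:320,::-1],None,fx=2.3,fy=2.3,interpolation=2))
E
```

```text
[-0.02657307  1.28626062 -1.46027668] 0.02172169657931437
t 16.05 tcp [ 0.5798 -0.2491  0.2333] [ 1.7989e+02 -2.0000e-02 -1.1158e+02] slide [-0.1763  0.1133  0.0035] dist 0.21 roll -0.07744483814337855
```

View pics/s11z.png

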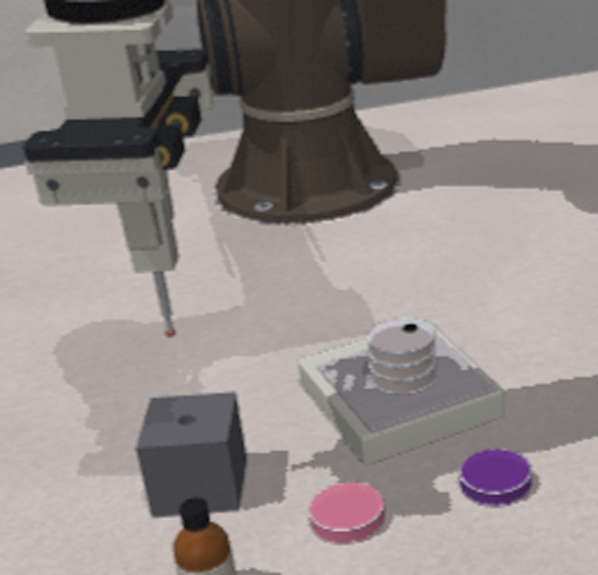

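View pics/w11.png

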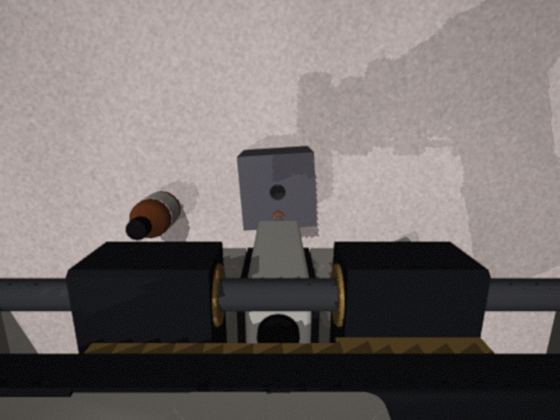

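```bash
python3 - <<'E'
from h import *
cal=get_calibration('wrist'); s=get_state(); R=Ro.from_euler('xyz',s['eef_rot'],degrees=True).as_matrix()
import os
im=cv2.imread('pics/w11.png')
cv2.imwrite('pics/w11z.png',cv2.resize(im[195:235,250:310],None,fx=12,fy=12,interpolation=0))
zt=s['tcp_pos'][2]-.0845
print('tip z',zt,'pred px',proj(cal,s['tcp_pos']+R@np.array([0,0,.0845])))
p=ray_at(cal,278,215,zt); print('tip tool', (R.T@(p-s['tcp_pos'])).round(4))
z=np.load('pics/s11.npz'); c={k:z[k] for k in ['mtx','R','t']}; print('scene pred tip',proj(c,s['tcp_pos']+R@np.array([0,0,.0845])))
cv2.imwrite('pics/s11t.png',cv2.resize(z['im'][160:220,110:160,::-1],None,fx=10,fy=10,interpolation=0))
E
```

```text
tip z 0.14882858980952196 pred px [278.40797238 215.10885042]
tip tool [ 0.0001 -0.0003  0.0845]
scene pred tip [134.2305171  204.94285444]
```

View pics/w11z.png

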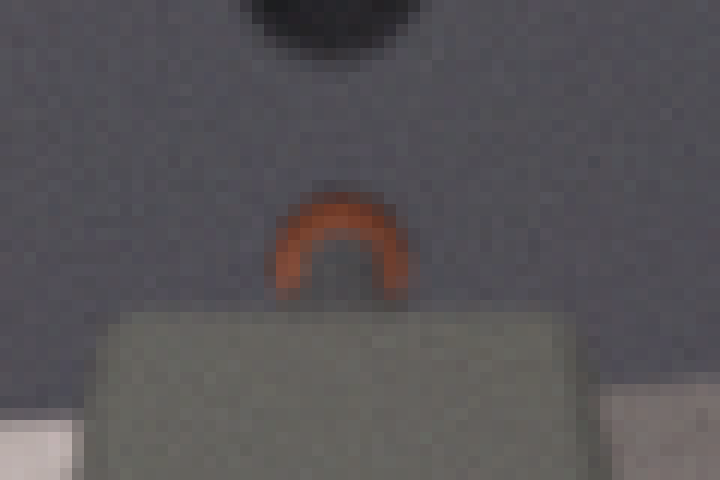

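View pics/s11t.png

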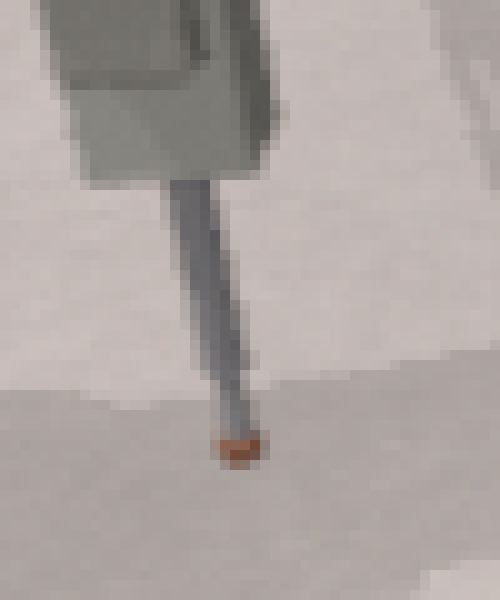

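>>> {"fn": "apply_moves", "kwargs": {"commands": [{"grip": 0.9,"slide": [-0.03,0.019,0],"roll": 0},{"grip": 0.9,"slide": [-0.07,0.045,0],"roll": 0},{"grip": 0.9,"slide": [-0.115,0.074,0],"roll": 0},{"grip": 0.9,"slide": [-0.155,0.1,0],"roll": 0},{"grip": 0.9,"slide": [-0.1763,0.1133,0],"roll": 0}]}}

```text
time_s: 16.68
tcp_pos: [0.5391, -0.0417, 0.2342]
eef_rot: [180.0, -0.0, -111.5]
contact_force: [-1.0, 1.3, -0.9]
gripper_width: 0.0218
```

>>> {"fn": "apply_moves", "kwargs": {"commands": [{"grip": 0.9,"slide": [0,0,0.01],"roll": 0},{"grip": 0.9,"slide": [0,0,0.025],"roll": 0},{"grip": 0.9,"slide": [0,0,0.035],"roll": 0},{"grip": 0.9,"slide": [0,0,0.038],"roll": 0},{"grip": 0.9,"slide": [0,0,0.038],"roll": 0}]}}

```text
time_s: 17.3
tcp_pos: [0.5398, -0.0442, 0.1963]
eef_rot: [180.0, -0.0, -111.6]
contact_force: [0.3, -0.5, -0.4]
gripper_width: 0.0218
```

>>> {"fn": "apply_moves", "kwargs": {"commands": [{"grip": 0.9,"slide": [0,0,0],"roll": 0},{"grip": 0.9,"slide": [0,0,0],"roll": 0},{"grip": 0.9,"slide": [0,0,0],"roll": 0}]}}

```text
time_s: 17.68
tcp_pos: [0.5399, -0.0436, 0.1968]
eef_rot: [-180.0, 0.0, -111.6]
contact_force: [0.1, -0.7, 0.0]
gripper_width: 0.022
```

```bash
cat > tip.py <<'E'
from h import *
import sys
n=sys.argv[1]
im,d,cal=snap('wrist','w'+n); s=get_state(); R=Ro.from_euler('xyz',s['eef_rot'],degrees=True).as_matrix()
mv([.5393,-.0435,.1645],-111.5); print(s['contact_force'].round(2),s['gripper_width'])
u,v=proj(cal,s['tcp_pos']+R@np.array([0,0,.0845])).astype(int); print('tip px pred',u,v)
cv2.imwrite('pics/w%sz.png'%n,cv2.resize(im[max(v-40,0):v+40,u-50:u+50,::-1],None,fx=7,fy=7,interpolation=0))
spotfit(im,cal,[.539,-.0435,.08],win=20)
im,d,cal=snap('scene','s'+n)
u,v=proj(cal,[.5393,-.0435,.09]).astype(int)
cv2.imwrite('pics/s%sz.png'%n,cv2.resize(im[v-60:v+40,u-60:u+60,::-1],None,fx=6,fy=6,interpolation=2))
print(proj(cal,s['tcp_pos']+R@np.array([0,0,.0845])), 'spot',proj(cal,[.5393,-.0435,.08]))
E
python3 tip.py 12
```

```text
t 17.73 tcp [ 0.5399 -0.0436  0.1968] [-1.7998e+02  1.0000e-02 -1.1157e+02] slide [0.0001 0.0006 0.0323] dist 0.032 roll -0.07054354505308424
[-0.33 -0.12 -1.01] 0.022029023784536098
tip px pred 278 215
spot px [279.1 203.9] area 185 world [ 0.5394 -0.0434  0.08  ]
[237.45196152 188.36453816] spot [238.41776795 202.02317286]
```

View pics/w12z.png

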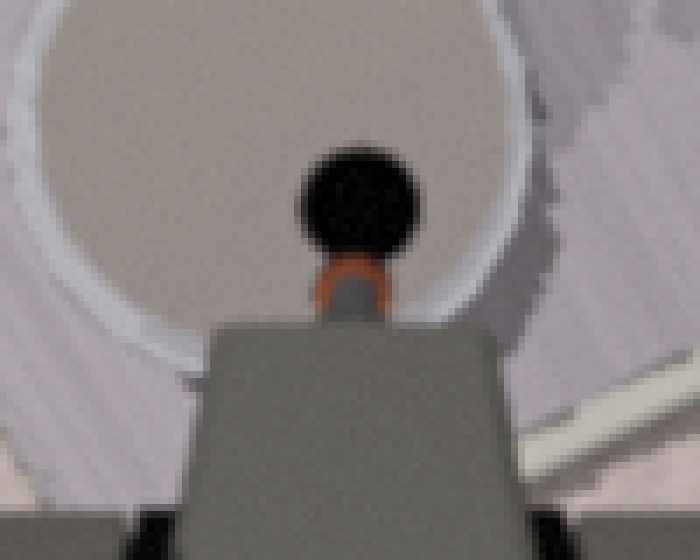

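View pics/s12z.png

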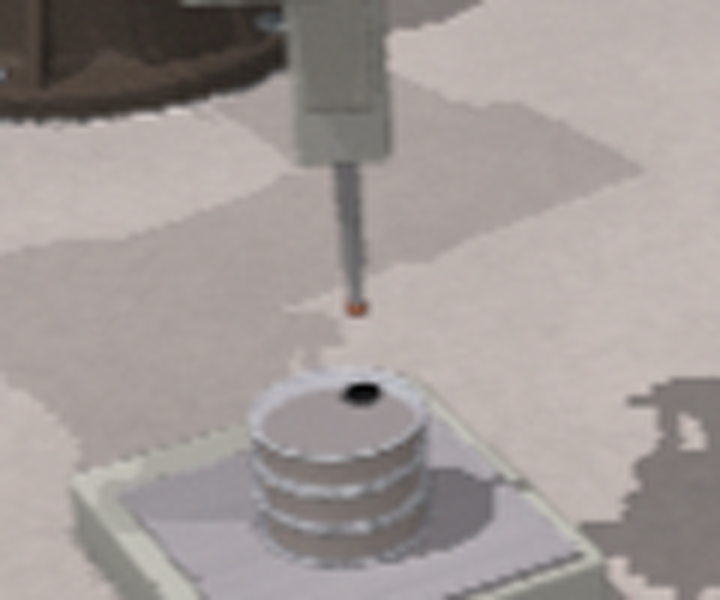

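>>> {"fn": "apply_moves", "kwargs": {"commands": [{"grip": 0.9,"slide": [0,0.0005,0.01],"roll": 0},{"grip": 0.9,"slide": [0,0.0005,0.02],"roll": 0},{"grip": 0.9,"slide": [0,0.0005,0.026],"roll": 0},{"grip": 0.9,"slide": [0,0.0005,0.028],"roll": 0},{"grip": 0.9,"slide": [0,0.0005,0.028],"roll": 0}]}}

```text
time_s: 18.4
tcp_pos: [0.5393, -0.0435, 0.1684]
eef_rot: [180.0, -0.0, -111.6]
contact_force: [0.2, -0.0, -0.1]
gripper_width: 0.0221
```

```bash
python3 tip.py 13
```

```text
t 18.45 tcp [ 0.5395 -0.0434  0.1687] [-179.99    0.   -111.57] slide [0.0001 0.0002 0.0042] dist 0.004 roll -0.06562786642302854
[-0.11 -0.38 -0.61] 0.021918078565395828
tip px pred 278 215
spot px [278.7 211.3] area 129 world [ 0.5385 -0.045   0.08  ]
[238.35281297 200.29569766] spot [238.41776795 202.02317286]
```

View pics/w13z.png

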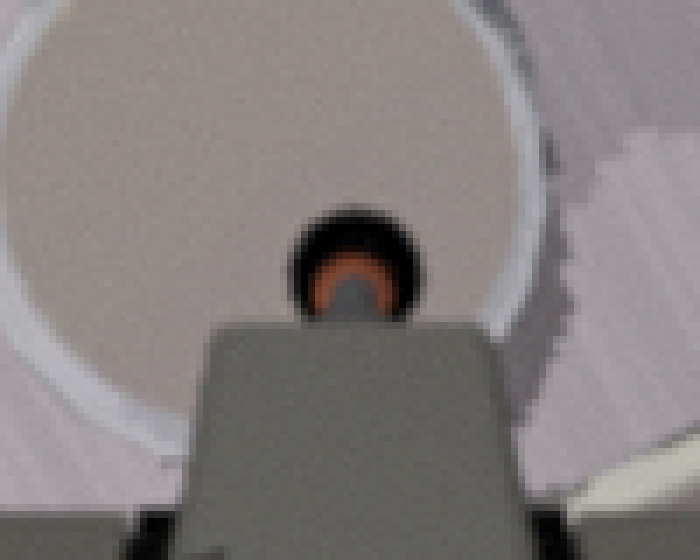

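View pics/s13z.png

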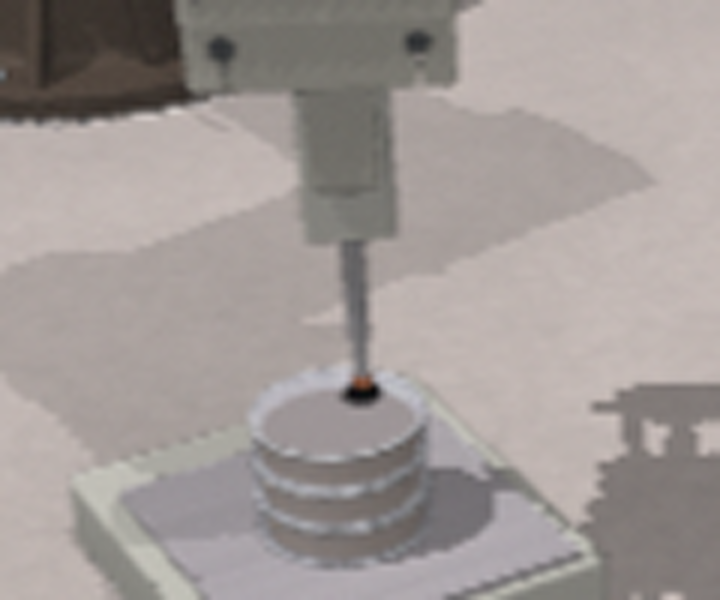

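>>> {"fn": "apply_moves", "kwargs": {"commands": [{"grip": 0.9,"slide": [0,0,0.0015],"roll": 0},{"grip": 0.9,"slide": [0,0,0.003],"roll": 0},{"grip": 0.9,"slide": [0,0,0.0045],"roll": 0},{"grip": 0.9,"slide": [0,0,0.006],"roll": 0},{"grip": 0.9,"slide": [0,0,0.0065],"roll": 0}]}}

```text
time_s: 19.12
tcp_pos: [0.5394, -0.0434, 0.1621]
eef_rot: [-180.0, -0.0, -111.6]
contact_force: [-1.1, 0.0, -0.4]
gripper_width: 0.0222
```

>>> {"fn": "apply_moves", "kwargs": {"commands": [{"grip": 0.9,"slide": [0,0,0.001],"roll": 0},{"grip": 0.9,"slide": [0,0,0.002],"roll": 0},{"grip": 0.9,"slide": [0,0,0.003],"roll": 0},{"grip": 0.9,"slide": [0,0,0.003],"roll": 0},{"grip": 0.9,"slide": [0,0,0.003],"roll": 0}]}}

```text
time_s: 19.75
tcp_pos: [0.5394, -0.0434, 0.1591]
eef_rot: [-180.0, 0.0, -111.6]
contact_force: [-0.3, -0.1, 1.3]
gripper_width: 0.0223
```

```bash
python3 tip.py 14
```

```text
t 19.8 tcp [ 0.5394 -0.0434  0.1591] [-179.99    0.   -111.57] slide [ 0.0001  0.     -0.0054] dist 0.005 roll -0.07202596901890956
[-0.45  0.41  1.45] 0.021750189132249638
tip px pred 278 215
spot px [278.7 213.8] area 108 world [ 0.5383 -0.0457  0.08  ]
[238.62853402 204.27876859] spot [238.41776795 202.02317286]
```

View pics/w14z.png

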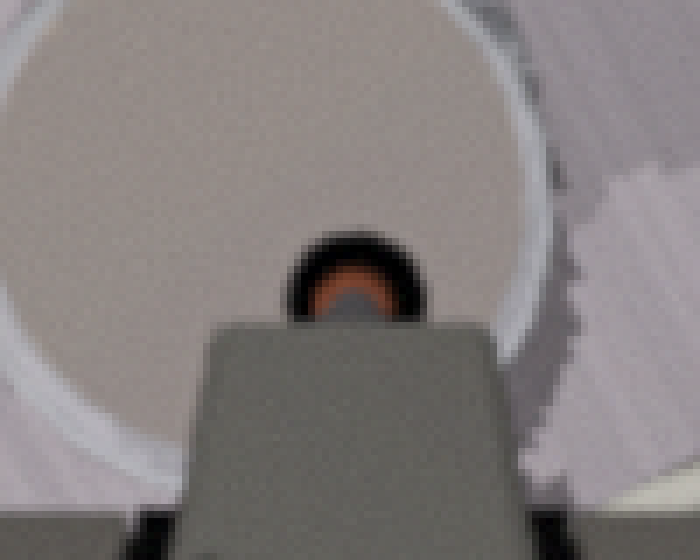

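View pics/s14z.png

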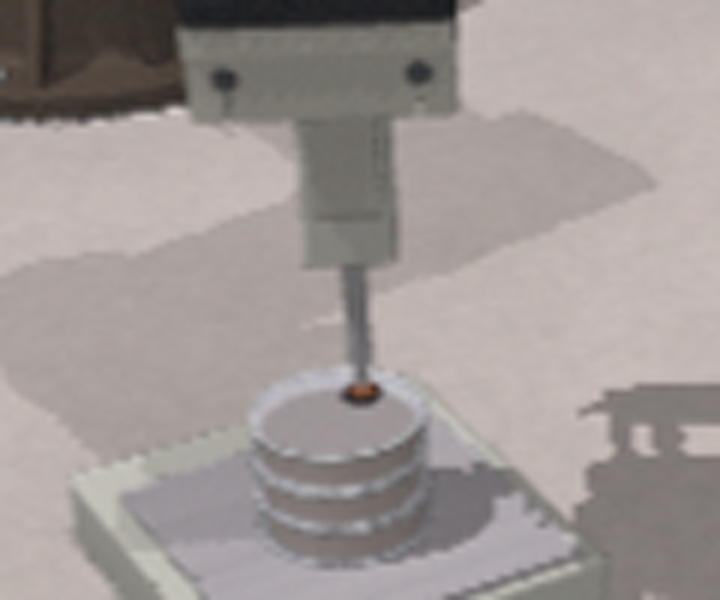

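>>> {"fn": "apply_moves", "kwargs": {"commands": [{"grip": 0.9,"slide": [0,0,0],"roll": 0},{"grip": 0.9,"slide": [0,0,0],"roll": 0},{"grip": 0.9,"slide": [0,0,0],"roll": 0},{"grip": 0.9,"slide": [0,0,0],"roll": 0}]}}

```text
time_s: 20.35
tcp_pos: [0.5393, -0.0434, 0.1591]
eef_rot: [-180.0, 0.0, -111.6]
contact_force: [-0.3, 0.2, 1.7]
gripper_width: 0.022
```

```bash
python3 - <<'E'
from h import *
f=[]
for i in range(6):
    im,d,cal=snap('top','tf%d'%i); f.append(get_state()['contact_force'])
print(np.mean(f,0),get_state()['qd'].round(2),get_state()['tcp_pos'])
print(close_job())
E
```

```text
[-0.57214868  0.27871998  1.57783502] [-0.12 -0.05 -0.01  0.04 -0.   -0.05] [ 0.53932389 -0.04344959  0.15905484]
the job is handed in; nothing more can be done
None
```

I stacked the marked dish on the pile with its spot up. I then lifted the thermometer straight out of its stand and handed in the job with its tip resting on the spot, about 20 s into the 53 s allowed. `close_job` gives no verdict, so the final result is not confirmed.

- **Placing:** the dish was lowered in 1 mm steps until it touched (about 4 N), then released. The wrist camera afterwards put its centre about 1.5 mm from where the upper dish had been measured, with the lid at 0.080 m. The scene pictures show the three dishes straight.
- **Tip on the spot:** in the last wrist and scene pictures the copper tip lies inside the black spot. The estimated offset is about 1 mm, and the probe is upright.
- **Push:** the arm stands about 5.4 mm below the height where contact was expected. The force rose by about 2.2 N, which fits a half-pressed spring. The tip's travel itself could not be measured directly.
- **Steadiness:** the arm was still in the last readings.
- **Disagreements:** the trained network's readings for the spot were sometimes off or pointed at the green look-alike. I used the dark blob in the picture instead, and three cameras agreed on it to about 2 mm. With the tip covering part of the spot, the last blob fits are off by about 2 mm, so I set them aside.
- **Other items:** no path went near the spare dish, the bottle or the slide box. I did not measure their positions again at the end.

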